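Load the balancing machine and latch its guard

ROBOT

A 6-joint arm with a two-finger parallel gripper is mounted at the origin on the work surface. World frame = base frame: x ahead of the robot, y to its left, z up, the work surface at z = 0. Lengths are in mm, angles in rad, forces in N, time in s.
With the tool pointing down it reaches from about 275 to 825 mm from the base axis. Payload 4.9 kg.
Tool frame: the origin (TCP) lies at the very end of the fingers, on their centre line; the grasp point (between the pads) lies 19 mm behind it; z points along the fingers, y is the line along which they close (so a half turn about z gives the same grasp; the last joint's range is limited). The gripper opens to 85 mm and grips with 20 to 120 N. Pads are 22 mm wide; open, the fingers measure 114 mm over their backs; the gripper's body (76 mm by 85 mm) begins 54 mm behind the grasp point. The pads swing forward as they close: fully open they stand 13 mm farther back than shut.
Start: joints at [-1.24, 0.326, -0.193, 1.052, 0, 1.437], TCP at [246.548, -491.663, 231.281] pointing down, gripper open.
Joint ranges: [-2.65, 2.65], [-0.97, 1.79], [-1.3, 1.35], [-1.93, 2.1], [-1.47, 1.37], [-3.14, 3.14]. Speed limits (rad/s): [2.57, 2.57, 3.14, 3.14, 3.14, 3.14].

INTERFACE

Orientations are given as [roll, pitch, yaw] about the fixed x, y, z axes, in that order (R = Rz(yaw) Ry(pitch) Rx(roll)).
In Python, from bench import bot, solve_ik, imaging gives the robot as it stands. Calls block until the motion is done:
- bot.move_ptp(position, orientation): joint-space move of the TCP to a pose.
- bot.movel(position, rot=None, max_speed=150, threshold=None): straight line of the TCP; rot=None keeps the orientation; max_speed is the mean speed in mm/s. With threshold (N) it stops when the force on the tool has changed by that much, and returns True; else False.
- bot.move_j(angles): joint-space move.
- bot.grip(opening, effort=None): opening from 0.0 (shut) to 1.0 (fully open); effort is the grip in N (None keeps the last); returns when the fingers have stopped.
- bot.dwell(seconds).
- solve_ik(position, orientation): joint angles nearest the present ones, or None.
- bot.get_state(): the state.
- imaging.capture(name): name is "side" or "top" or "wrist"; returns the picture (400x640x3 uint8, blue, green, red); there is no depth.
- imaging.camera_model(name): a dict with "K" (3x3 intrinsics, pixels), "k1" (the pictures are not rectified: a ray, as slopes to the right and down, at radius r is drawn at 1 + k1 r^2 times it, then the intrinsics apply), "position" and "rotation" of the camera in the world. Camera axes: x right, y up, looking along -z (the intrinsics and any distortion apply to the point x, -y, -z); pixel columns grow to the right and rows downward; lengths in mm; the calibration is good to about 2 mm. A picture is of the moment at which its call begins: read the wrist's pose just before it. camera_model takes no time and is no camera call; for the wrist camera it gives the pose at the moment of the call.
A pose or a line that the arm cannot do raises bot.IKError and nothing moves.
- bot.sign_off(): hands the job in; it is judged then, once.
The state is a dict: "t": time; "qpos": joint angles; "joint_velocities": joint speeds; "effort": joint torques, N m; "tcp_pos": TCP position; "orientation": TCP orientation; "contact_force": force on the tool from outside, world axes, zero at the start; "wrist_torque": the same for the moment, N m; "opening": opening from 0.0 (shut) to 1.0 (fully open); "gripper_force": force on a finger pad.
Only numpy, scipy, OpenCV 4.12 (cv2) and the standard library are available. Lean on these libraries where they do the work, as an engineer would, in place of code of your own. Each camera call takes 0.05 s, during which the arm holds its last target. There are 200 camera calls.

TASK

Get the balancing machine ready for a run: take the wound rotor out of the rack, lay it gently in the machine's two cradles, let go of it, and then slide the clear guard shut over it by its handle until the latch clicks in and holds it. Push steadily and do not slam the guard or ram it against its stop; leave the other (two-disc) rotor in the rack.

Things in the scene. Friction and masses are not known exactly. Their poses are not given: they have to be found in the camera images.
- rotor: Wound rotor, 0.5 to 0.8 kg: dark slotted steel core, 40 mm diameter, 50 mm long, with copper winding heads and a small copper commutator at one end, on a steel shaft of 12 mm diameter, 170 mm long. Origin: centre of the core, on the axis; y runs along the shaft, x and z turn as it rolls. Starts level in the rack; grasp the core from above across the shaft, at axis height.
- proving_rotor: The other rotor, to be left in the rack: a plain steel shaft of the same size with two bare steel discs of 52 mm diameter. Lies parallel to the wound rotor, 96 mm beside it. Origin: middle of its shaft; y along the shaft.
- rack: Low grey rack, 210 mm (x) by 170 mm (y), origin at the middle of its underside. Two places at x = -48 and +48 mm hold shafts along y, axis 52 mm up, in V notches at y = -66 and +66 mm (tops 64 mm up, 14 mm thick); which rotor is in which place varies. Its floor is 10 mm up.
- balancer: Balancing machine, fixed on the table: blue bed 220 mm wide (x), 620 mm long (y), 50 mm high. Origin on the table straight under cradle_mid, same axes.
- cradle_mid (a point): Point on the axis of a seated shaft, midway between the two V cradles, 115 mm above the table. y: along the shaft seat and the guard's slide (guard opens to +y, shuts to -y), z up. Cradles at y = -66 and +66 mm, 14 mm thick, 90 degree V pads open above (mouth 40 mm, tops 127 mm above the table). Rotor either way round, core between the cradles, within 12 mm of the middle along y.
- guard (a joint): Travel (m) of the guard, a clear tunnel hood 160 mm wide, 230 mm long, roof 165 mm above the table, on rails: 0 = shut at the latch's middle setting, larger = more open; starts 0.225 to 0.245, runs freely (1 N). Leading edge at y = -123 mm + travel from cradle_mid, closed rear wall at y = 107 mm + travel. Not latched, it is pushed open again by itself when let go, to 16 mm or more.
- guard_handle (a point): Middle of the guard's handle: black round bar along x, 12 mm diameter, 92 mm free between its two posts, 199 mm above the table, 28 mm clear gap under it to the guard's roof. Moves with the guard: at y = 60 mm + travel from cradle_mid, same axes. Pinch it from above, or push its +y side towards -y with shut fingers.
- latch_nominal (a point): Where the latch's roller sits at its middle setting (fixed to the machine, axes as cradle_mid). The latch bracket, clamped in slots, is really up to 10 mm off along y, not measured: the latched guard reads -0.010 to 0.010. Closing takes 5 to 9 N over the last 26 mm, then the roller drops behind the guard's strike, the guard jumps 3 mm in and its bumper meets the stop. 12 to 20 N surely latches.
- drive_head: Blue drive head on the bed's -y end, with the latch and the rubber stop on top: 112 mm long, 170 mm wide, top 135 mm above the table, face at y = -141 mm. Origin and axes as balancer's. The latch reaches over the bed to y = -76 mm at most, at 160 to 200 mm height.
- bumper: Black rubber bumper, 16 mm diameter, in the middle of the guard's leading edge, 153 mm above the table; origin at its centre, at y = -123 mm + guard travel from cradle_mid. It meets the stop block under the latch on the drive head as the latch catches, and gives about 10 N per mm; over 30 N on it is ramming.
Not all that is in view belongs to the job. Leave any green look-alike of the rotor alone.

How it is judged (in metres and radians):
On the way:
1. The wound rotor lies in both cradles, let go of, with the guard still open (x of rotor in the frame of cradle_mid between -0.004 and 0.004 m and y of rotor in the frame of cradle_mid between -0.012 and 0.012 m and z of rotor in the frame of cradle_mid between -0.004 and 0.004 m and angle between the y axis of rotor and the y axis of cradle_mid, either way round below 0.06 rad and contact force between the fingers and rotor below 0.5 N and value of joint guard above 0.08 m), for 0.2 s.
At the end, for the whole second after the job is handed in: The wound rotor lies at rest in both cradles (within 4 mm of the seat across and in height, 12 mm of the middle along the shaft, 0.06 rad of parallel), and the guard, let go of, stays shut on its latch (guard travel under 14 mm, at rest; a guard that is not latched is pushed back beyond that) (x of rotor in the frame of cradle_mid between -0.004 and 0.004 m and y of rotor in the frame of cradle_mid between -0.012 and 0.012 m and z of rotor in the frame of cradle_mid between -0.004 and 0.004 m and angle between the y axis of rotor and the y axis of cradle_mid, either way round below 0.06 rad and linear speed of rotor below 0.02 m/s and value of joint guard below 0.014 m and velocity of joint guard between -0.01 and 0.01 m/s); the robot touches nothing.
It fails at once if The guard is rammed: its bumper is pressed on the stop with more than 30 N (contact force between bumper and drive_head above 30 N).
It fails at once if The guard is slammed: closed faster than 0.35 m/s (velocity of joint guard below -0.35 m/s).
It fails at once if The other rotor is moved from its place in the rack by more than 20 mm (distance of proving_rotor from where it was at the start of the episode above 0.02 m).
It fails at once if The rotor is dropped: it falls, not held, faster than 0.45 m/s (a fall of more than 10 mm) (linear speed of rotor above 0.45 m/s and contact force between the fingers and rotor below 0.1 N).
It also fails if it takes over 69 s, if anything falls off the work surface, if the arm or the gripper's body presses on something with over 40 N, if the wrist force passes 120 N, or if a joint passes its speed limit or range.

## Working session

There is one attempt and no reset: what is moved stays moved. The work goes in short steps, each a Python script; the robot and the scene stay as the last script left them, time stands still between calls to the robot, and variables do not carry over. Pictures are saved under pics/ and viewed, at most 13 in all, crops included, and the job is handed in when it is done.

```bash
mkdir -p pics; ls
python3 - <<'E'
from bench import bot, solve_ik, imaging
import cv2,numpy as np
for n in("top","side"):
    cv2.imwrite(f"pics/{n}0.png",imaging.capture(n))
    m=imaging.camera_model(n);print(n,np.round(m["K"],1).tolist(),m["k1"],np.round(m["position"]),np.round(m["rotation"],3).tolist())
s=bot.get_state();print(s["t"],s["orientation"],s["contact_force"])
E
```

```text
pics
top [[510.4, 0.0, 313.2], [0.0, 510.4, 198.4], [0.0, 0.0, 1.0]] -0.02601349892579018 [ 266.  113. 1830.] [0.132, -0.002, -1.557]
side [[452.4, 0.0, 323.1], [0.0, 452.4, 200.1], [0.0, 0.0, 1.0]] -0.11369047176914938 [ 800. -264. 1611.] [0.327, -0.009, 0.705]
0.1 [-3.14004689e+00 -1.91185262e-04  4.64791256e-01] [ 0.6147288   0.92083973 -0.16390673]
```

View pics/top0.png

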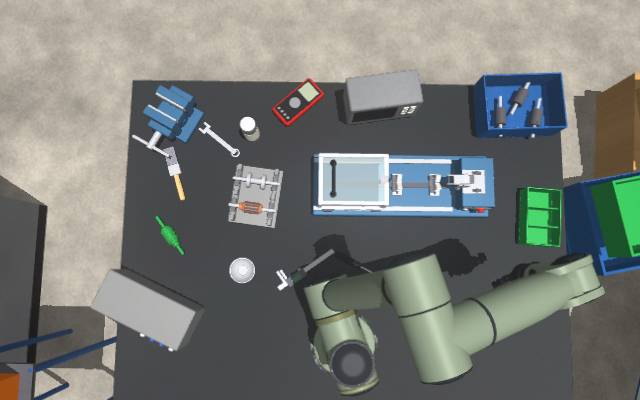

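View pics/side0.png

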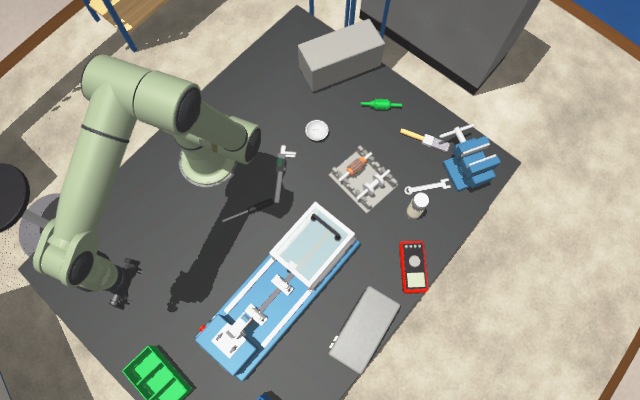

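The top view shows the rotor core near (251,208), the rack around (256,196), the handle at (334,178), and the cradles at (397,184) and (433,185). The latch is to the right, at about (463,181). The side view agrees.

```bash
cat > h.py <<'E'
from bench import bot, solve_ik, imaging
import cv2,numpy as np
from scipy.spatial.transform import Rotation as Ro
def ray(m,uv):
    K=np.array(m["K"]); d=cv2.undistortPoints(np.array([[uv]],float),K,np.array([m["k1"],0,0,0,0.]))[0,0]
    R=np.array(m["rotation"]); R=R if R.shape==(3,3) else Ro.from_euler("xyz",R).as_matrix()
    return np.array(m["position"],float),R@np.array([d[0],-d[1],-1])
def plane(m,uv,z):
    p,d=ray(m,uv); return p+d*(z-p[2])/d[2]
def blobs(mask,amin):
    n,l,s,c=cv2.connectedComponentsWithStats(mask.astype(np.uint8))
    return [(s[i,4],c[i],s[i,:4]) for i in range(1,n) if s[i,4]>=amin]
def copper(im):
    h=cv2.cvtColor(im,cv2.COLOR_BGR2HSV); return cv2.inRange(h,(3,90,60),(18,255,255))>0
E
python3 - <<'E'
from h import *
for n,c,hz in(("top",(220,260,185,230),0),("side",(340,375,140,185),0)):
    im=cv2.imread(f"pics/{n}0.png");m=imaging.camera_model(n)
    k=np.zeros(im.shape[:2],bool); k[(150 if n=="side" else 195):(182 if n=="side" else 222),(335 if n=="side" else 230):(385 if n=="side" else 280)]=1
    mk=copper(im)&k; ys,xs=np.nonzero(mk); print(n,len(xs),xs.mean(),ys.mean(),plane(m,(xs.mean(),ys.mean()),55))
    if n=="top":
        for t,uv,z in(("rackTL",(238,166),10),("handle",(334,178),199),("c1",(397,184),127),("c2",(433,185),127),("bedL",(314,214),50),("bedR",(492,209),50)): print(t,plane(m,uv,z).round(1))
t=cv2.imread("pics/top0.png")
a=cv2.resize(t[140:230,220:500],None,fx=2.85,fy=2.85,interpolation=cv2.INTER_CUBIC)
s=cv2.imread("pics/side0.png")[140:380,190:410]
b=cv2.resize(s,None,fx=1.4,fy=1.4)
o=np.zeros((600,800,3),np.uint8);o[:a.shape[0],:a.shape[1]]=a[:,:800];o[260:260+b.shape[0],:b.shape[1]]=b[:340]
cv2.imwrite("pics/z.png",o)
E
```

```text
top 119 249.6218487394958 206.57983193277312 [469.51815469 335.17543994  55.        ]
rackTL [622.2 387.5  10. ]
handle [550.1  46.6 199. ]
c1 [ 545.1 -169.6  127. ]
c2 [ 543.4 -291.6  127. ]
bedL [447.1 109.5  50. ]
bedR [ 473.5 -517.    50. ]
side 119 356.6218487394958 165.35294117647058 [474.24039395 332.85487963  55.        ]
```

View pics/z.png

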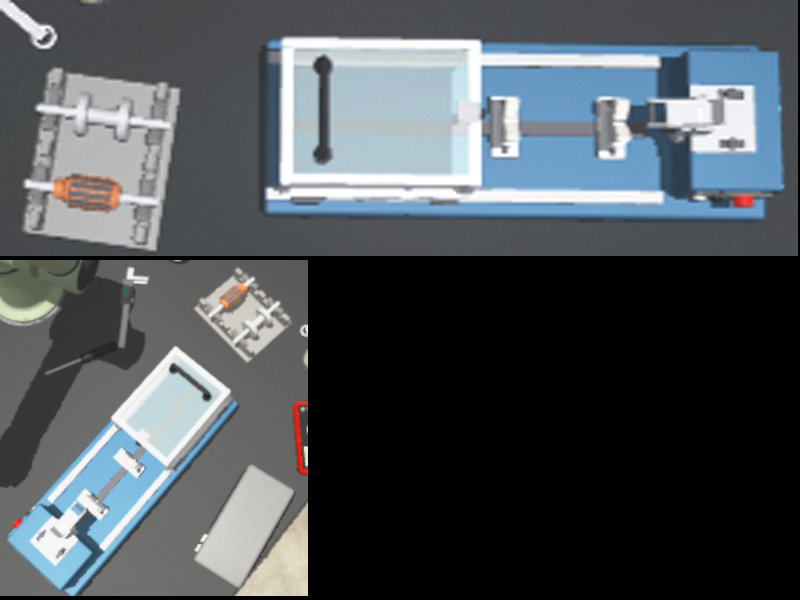

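The crop confirms it: the wound rotor is in the rack's near (-x) place with its yaw at about -0.1. The cradles are at (397,184) and (433,185), and the handle is at (334,178). The bed is almost aligned with world y.

Run:
```python
from h import *
s=bot.get_state();m=imaging.camera_model("wrist")
R=Ro.from_euler("xyz",s["orientation"]).as_matrix()
print("cam in tool",(R.T@(np.array(m["position"])-s["tcp_pos"])).round(1),np.round(m["K"],0).tolist(),m["k1"])
Rc=np.array(m["rotation"]);Rc=Rc if Rc.shape==(3,3) else Ro.from_euler("xyz",Rc).as_matrix()
print("cam axes in tool",(R.T@Rc).round(2).tolist())
for y in(np.pi/2-.1,-np.pi/2-.1):
  for p in((472,334,33),(472,334,250),(544,-230,96),(544,-230,300)):
    q=solve_ik(p,(np.pi,0,y));print(y,p,None if q is None else np.round(q,2))
```

```text
cam in tool [  75.3   -0.8 -143.4] [[357.0, 0.0, 316.0], [0.0, 357.0, 199.0], [0.0, 0.0, 1.0]] -0.06925035076697603
cam axes in tool [[-0.0, 0.96, 0.29], [1.0, 0.0, -0.0], [-0.0, 0.29, -0.96]]
1.4707963267948965 (472, 334, 33) [ 0.49  0.58 -0.36  0.64  0.    2.16]
1.4707963267948965 (472, 334, 250) [ 0.49  0.37 -0.08  1.12  0.    2.16]
1.4707963267948965 (544, -230, 96) [-0.52  0.52 -0.27  0.79  0.    1.15]
1.4707963267948965 (544, -230, 300) [-0.52  0.37  0.05  1.25  0.    1.15]
-1.6707963267948966 (472, 334, 33) [ 0.49  0.58 -0.36  0.64  0.   -0.98]
-1.6707963267948966 (472, 334, 250) [ 0.49  0.37 -0.08  1.12  0.   -0.98]
-1.6707963267948966 (544, -230, 96) [-0.52  0.52 -0.27  0.79  0.   -2.  ]
-1.6707963267948966 (544, -230, 300) [-0.52  0.37  0.05  1.25  0.   -2.  ]
```

Run:
```python
from h import *
import json
y=np.pi/2
def snap(n):
    m=imaging.camera_model("wrist");im=imaging.capture("wrist");cv2.imwrite(f"pics/{n}.png",im)
    json.dump({k:np.array(v).tolist() for k,v in m.items()},open(n+".json","w"));return im
bot.move_ptp((544,-215,330),(np.pi,0,y)); a=snap("wc")
bot.move_ptp((472,334,230),(np.pi,0,y-.1)); b=snap("wr")
cv2.imwrite("pics/w2.png",cv2.resize(np.vstack([a,b]),(480,600),interpolation=cv2.INTER_AREA))
print(bot.get_state()["t"])
```

```text
3.7667
```

View pics/wc.png

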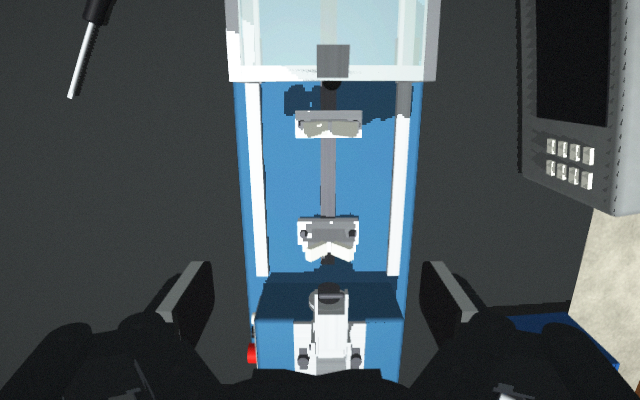

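View pics/wr.png

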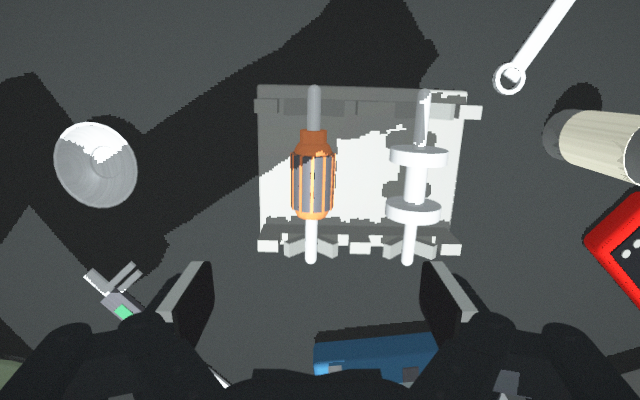

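The wrist view over the rack shows the rotor shaft ends at (314,88) and (311,262), with the core around (313,180). In the cradle view the cradles are near (328,122) and (328,235), so I'll zoom in there.

Run:
```python
from h import *
import json
m=json.load(open("wr.json"));im=cv2.imread("pics/wr.png")
for n,uv,z in(("top end",(314,87),56),("bot end",(311,263),56),("core t",(313,150),72),("core b",(313,207),72)): print(n,plane(m,uv,z).round(1))
# commutator copper mask extents
b=max(blobs(copper(im),300),key=lambda b:b[0]);print(b)
c=json.load(open("wc.json"));iw=cv2.imread("pics/wc.png")
a=cv2.resize(iw[65:290,230:430],None,fx=2.6,fy=2.6,interpolation=cv2.INTER_CUBIC);cv2.imwrite("pics/zc.png",a)
```

```text
top end [478.7 411.1  56. ]
bot end [458.5 246.2  56. ]
core t [472.6 359.9  72. ]
core b [467.3 309.2  72. ]
(np.int32(1577), array([313.49968294, 164.17882055]), array([290, 129,  46,  91], dtype=int32))
```

View pics/zc.png

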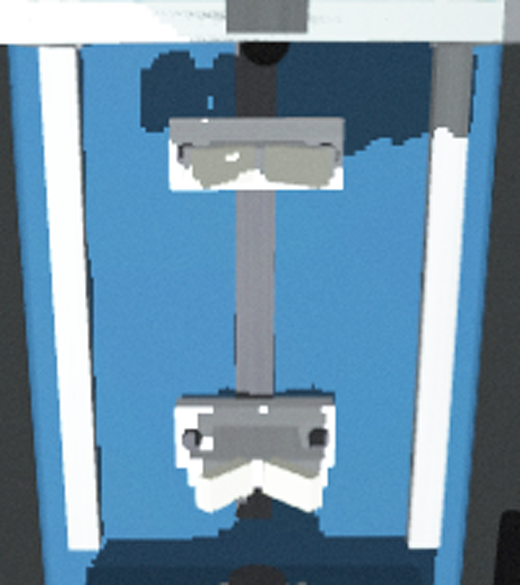

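Run:
```python
from h import *
import json
c=json.load(open("wc.json"))
P=lambda u,v,z:plane(c,(230+u/2.6,65+v/2.6),z).round(1)
for n,u,v,z in(("near -y edge L",198,512,127),("near -y R",325,511,127),("near +y L",198,478,127),("near +y R",325,478,127),("far -y L",203,188,127),("far -y R",333,188,127),("far +y",265,143,127),("near valley -y",260,490,106.5),("near valley +y",260,459,106.5),("far valley -y",262,171,106.5),("guard edge bottom",265,42,165),("bumper",265,50,153),("railL b",85,550,60),("railR b",424,548,60),("railL t",58,48,60),("railR t",452,48,60)):print(n,P(u,v,z))
s,t=[(json.load(open("wc.json")))]*2
# handle from top view
m=imaging.camera_model("top");print("handle ends",[plane(m,(220+u/2.85,140+v/2.85),199).round(1) for u,v in((322,65),(322,153))])
```

```text
near -y edge L [ 532.1 -317.4  127. ]
near -y R [ 584.6 -317.1  127. ]
near +y L [ 532.2 -302.   127. ]
near +y R [ 584.1 -302.1  127. ]
far -y L [ 535.4 -184.4  127. ]
far -y R [ 583.6 -184.5  127. ]
far +y [ 558.2 -168.   127. ]
near valley -y [ 558.4 -317.3  106.5]
near valley +y [ 558.3 -302.7  106.5]
far valley -y [ 558.  -180.4  106.5]
guard edge bottom [ 556.4 -133.3  165. ]
bumper [ 556.9 -135.6  153. ]
railL b [ 472.9 -372.9   60. ]
railR b [ 642.9 -372.3   60. ]
railL t [ 472.4 -132.9   60. ]
railR t [ 640.7 -133.1   60. ]
handle ends [array([600.1,  50.4, 199. ]), array([498.7,  49.5, 199. ])]
```

The cradles measure 133 mm apart (132 expected), with the middle at (558,-243) and yaw near 0. The guard edge gives a travel of about 232 mm, which also matches the handle. I'm picking the rotor now.

Run:
```python
from h import *
y=np.pi/2-.122
bot.grip(0.75,60)
bot.movel((469.5,334,110),(np.pi,0,y),max_speed=150)
print("hit",bot.movel((469.5,334,31),max_speed=80,threshold=8))
print(bot.get_state()["tcp_pos"])
bot.grip(0,60);s=bot.get_state();print(s["opening"],s["gripper_force"],s["contact_force"])
bot.movel((469.5,334,50),max_speed=40)
bot.movel((469.5,334,230),max_speed=150)
s=bot.get_state();print(s["opening"],s["gripper_force"],s["contact_force"],s["wrist_torque"])
bot.move_ptp((558.3,-243,230),(np.pi,0,np.pi/2))
bot.movel((558.3,-243,150),max_speed=100)
s=bot.get_state();print(s["t"],s["contact_force"])
import json
m=imaging.camera_model("wrist");im=imaging.capture("wrist")
json.dump({k:np.array(v).tolist() for k,v in m.items()},open("wh.json","w"));cv2.imwrite("pics/wh.png",im)
```

```text
hit False
[469.98409502 334.27653587  31.53861859]
0.44769714534813254 59.61954116821289 [-3.10951717  0.3828504   6.38523617]
0.45203845386439945 61.0321569442749 [-1.16049393  0.11173531 -7.54733751] [-0.04076607  0.06520855 -0.05444568]
11.5667 [ 1.11954977  4.50263074 -3.47784705]
```

View pics/wh.png

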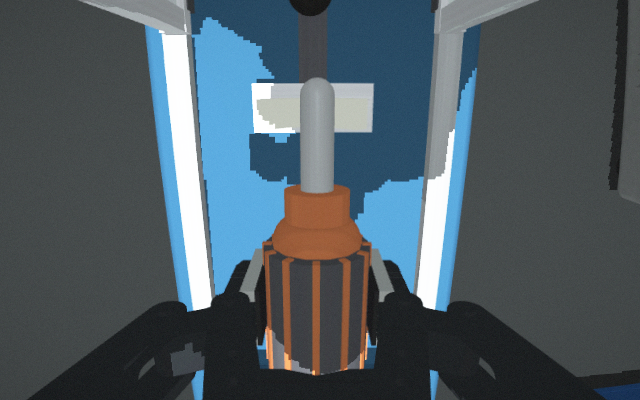

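The rotor is held level, with the shaft centre at u≈317 and the far cradle spanning u 252–373. The force reading is slightly off, so I'll check that and the x alignment before lowering.

Run:
```python
from h import *
import json
m=json.load(open("wh.json"))
print([plane(m,(u,105),127).round(1) for u in(252,373)],[plane(m,(312.5,130),z).round(1) for z in(106,127)],"shaft",plane(m,(317,130),172).round(1))
print("rails",[plane(m,(u,200),60).round(1) for u in(197,436)], "bumper",plane(m,(311,12),153))
bot.dwell(.3);s=bot.get_state();print(s["contact_force"],s["wrist_torque"],s["tcp_pos"],s["t"])
```

```text
[array([ 529.6, -172.9,  127. ]), array([ 584.7, -172.9,  127. ])] [array([ 556.9, -186.5,  106. ]), array([ 557.1, -184.3,  127. ])] shaft [ 559.1 -179.5  172. ]
rails [array([ 476.5, -239. ,   60. ]), array([ 641.8, -239. ,   60. ])] bumper [ 556.94290613 -138.92451752  153.        ]
[ 0.0944889   1.31117137 -2.81914679] [-0.16721109 -0.00688973  0.05874801] [ 558.73649722 -243.70895537  150.66480757] 11.9167
```

Run:
```python
from h import *
bot.movel((557.5,-243.3,104),max_speed=60); bot.dwell(.2)
f0=np.array(bot.get_state()["contact_force"])
h=bot.movel((557.5,-243.3,92),max_speed=15,threshold=5)
s=bot.get_state();print(h,s["tcp_pos"],f0,s["contact_force"],s["wrist_torque"],s["t"])
m=imaging.camera_model("wrist");im=imaging.capture("wrist");cv2.imwrite("pics/ws.png",im)
for u,v in((316,85),):print(plane(m,(u,v),121))
```

```text
True [ 557.2763884  -243.73357711   95.58466863] [-2.16728214 -2.4316826  -4.68458489] [ 0.46730675 -0.10483295  4.19009891] [ 0.27010551  0.01928302 -0.08637909] 13.6333
[ 557.24767091 -166.52238214  121.        ]
```

View pics/ws.png

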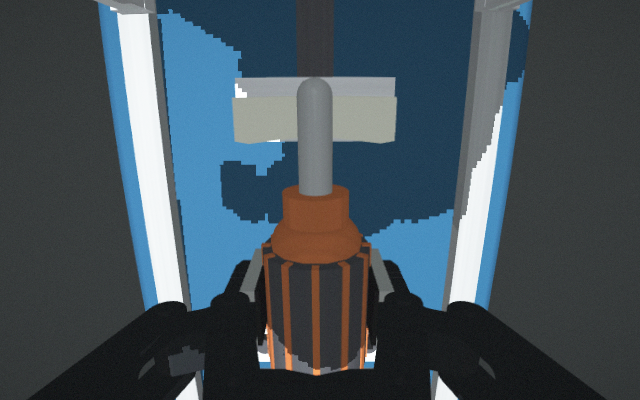

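The shaft (u≈315) sits centred in the far V (233–396), and contact came at the expected height. I'm easing down 0.8 mm and releasing.

Run:
```python
from h import *
import json
bot.movel((557.5,-243.3,94.7),max_speed=10); print(bot.get_state()["contact_force"])
bot.grip(0.55,20); bot.grip(0.8)
bot.dwell(.2)
bot.movel((557.5,-243.3,150),max_speed=80)
bot.movel((557.5,-225,290),max_speed=150)
m=imaging.camera_model("wrist");im=imaging.capture("wrist");cv2.imwrite("pics/wp.png",im)
json.dump({k:np.array(v).tolist() for k,v in m.items()},open("wp.json","w"))
print(bot.get_state()["t"])
```

```text
[-4.67080806 -1.23995878  7.5042724 ]
16.875
```

View pics/wp.png

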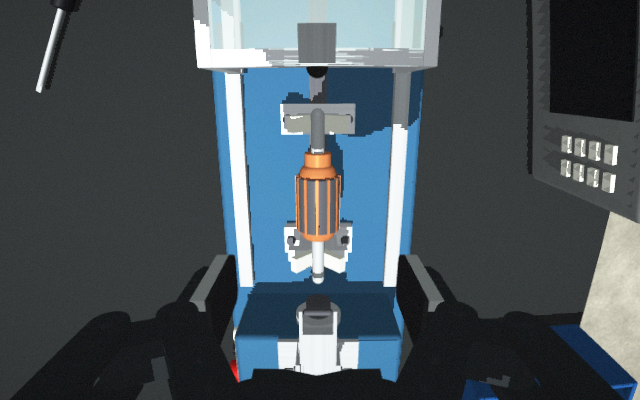

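Run:
```python
from h import *
import json
m=json.load(open("wp.json"))
for n,uv,z in(("top",(317,109),119),("bot",(318,283),119),("core t",(317.5,176),135),("core b",(318,236),135),("V L far",(281,110),127),("V R",(355,110),127)):print(n,plane(m,uv,z).round(1))
bot.move_ptp((557,105,290),(np.pi,0,np.pi/2)); bot.grip(0,20)
print("down hit",bot.movel((557,105,185),max_speed=120,threshold=10))
im=imaging.capture("wrist");cv2.imwrite("pics/wg.png",im)
s=bot.get_state();print(s["t"],s["opening"],s["contact_force"])
```

```text
top [ 556.5 -164.9  119. ]
bot [ 557.3 -332.8  119. ]
core t [ 556.9 -220.   135. ]
core b [ 557.4 -275.4  135. ]
V L far [ 526.5 -165.3  127. ]
V R [ 588.2 -165.3  127. ]
down hit False
19.85 0.0030665335475339715 [-0.03769714 -0.23727553  0.5436384 ]
```

View pics/wg.png

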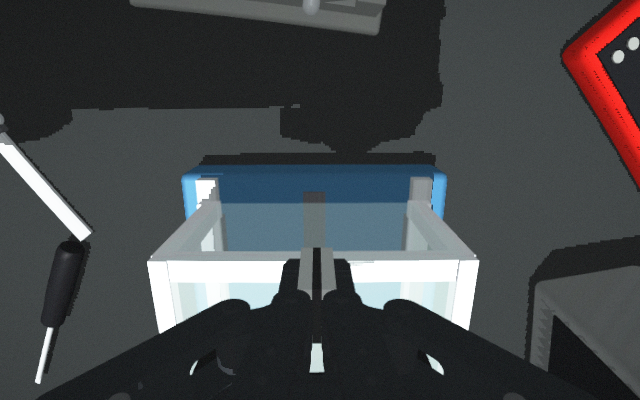

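The guard is open, with the shut fingers behind the handle and above the roof. The rotor measures within 5 mm of the middle along y, so I can push.

Run:
```python
from h import *
def st(n):
    s=bot.get_state();print(n,np.round(s["tcp_pos"],1),np.round(s["contact_force"],1),round(s["t"],2))
print(bot.movel((557,55,185),max_speed=40,threshold=12));st("contact")
print(bot.movel((557,-110,185),max_speed=90,threshold=15));st("mid")
bot.dwell(.3);st("rest")
print(bot.movel((557,-188,185),max_speed=18,threshold=13));st("end")
bot.dwell(.3);st("held")
```

```text
False
contact [557.  55. 185.] [ 0.  -1.   0.3] 21.25
False
mid [ 556.8 -109.8  184.9] [ 0.2 -0.1 -0.3] 23.23
rest [ 557.  -109.9  185. ] [-0.9 -0.1  0. ] 23.53
True
end [ 556.9 -161.7  184.8] [0.4 3.5 2.1] 26.31
held [ 556.6 -161.6  184.2] [1.3 2.3 1.5] 26.61
```

Run:
```python
from h import *
def st(n):
    s=bot.get_state();print(n,np.round(s["tcp_pos"],1),np.round(s["contact_force"],1),round(s["t"],2))
print(bot.movel((557,-188,185),max_speed=10,threshold=13));st("end")
bot.dwell(.4);st("held")
cv2.imwrite("pics/wl.png",imaging.capture("wrist"))
im=imaging.capture("side");cv2.imwrite("pics/sl.png",im)
```

```text
True
end [ 556.4 -161.5  184. ] [0.9 3.4 3. ] 27.57
held [ 556.4 -161.5  183.7] [0.2 3.4 3. ] 27.98
```

Run:
```python
from h import *
import json
def st(n):
    s=bot.get_state();print(n,np.round(s["tcp_pos"],1),np.round(s["contact_force"],1),round(s["t"],2))
for y in(-159,-156,-150):
    bot.movel((557,y,185),max_speed=20);bot.dwell(.2);st("back")
bot.movel((557,-125,186),max_speed=60)
bot.movel((557,-125,300),max_speed=120)
bot.movel((557,-200,330),max_speed=120);bot.dwell(.3)
m=imaging.camera_model("wrist");cv2.imwrite("pics/wf.png",imaging.capture("wrist"))
json.dump({k:np.array(v).tolist() for k,v in m.items()},open("wf.json","w"));st("")
```

```text
back [ 556.9 -159.2  184.9] [0.7 0.6 0.6] 28.57
back [ 557. -156.  185.] [-0.6 -0.3  0.1] 29.07
back [ 557.  -150.1  185. ] [0.6 0.7 0.6] 29.72
 [ 557.  -199.5  330. ] [ 1.1 -0.9  0.1] 32.56
```

View pics/wf.png

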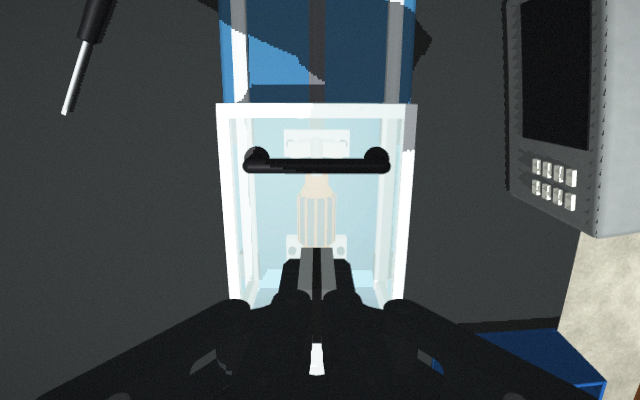

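Run:
```python
from h import *
import json
m=json.load(open("wf.json"));print(plane(m,(317,165),199).round(1),"rear roof edge",plane(m,(317,103),165).round(1))
```

```text
[ 557.3 -177.7  199. ] rear roof edge [ 557.1 -131.1  165. ]
```

The handle and rear wall both give a travel of about 5 mm. Unlatched it would be 16 mm or more, and it stayed put when I let go, so it is latched.

```bash
python3 -c "
from bench import bot
print(bot.sign_off())"
```

```text
the job is handed in; nothing more can be done
None
```

I laid the wound rotor in both cradles and let go, then pushed the guard shut; it stayed at about 5 mm travel when released, so I take it as latched, and I handed the job in at about 33 s (no verdict was shown).

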